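# Bring a specimen holder under the microscope

### The job

Pick up the specimen holder that carries the single large stone by its upright tab and slide it, stone first, between the two guide rails on the microscope's stage until the stone is centred under the lens (the holder then comes up to the end stop). Leave it lying flat between the rails, do not knock the microscope, and leave the other holder, with the three small pebbles, where it is.

Things in the scene. Friction and masses are not known exactly. Their poses are not given: they have to be found in the camera images.
- grip (a point): Centre of the upright tab (34 long x, 14 thick y, 50 high) of the loose 0.14 kg holder with the large stone: grey plate 210 x 60 x 8 mm, flat on the table. Point: half-way up the tab, 33 mm above the plate's underside, 25 mm from its rear edge. x points from tab to stone (at first roughly away from the robot), z up. Pinch the tab across its thickness.
- stone (a point): Middle of the foot of the large stone (about 45 x 40 mm, top 38 mm above the plate's underside), stuck fast on the same holder, on the plate's top: 150 mm ahead of the tab's centre along x, 35 mm from the plate's front edge.
- scope: Fixed microscope. Origin: on the stage's top (8 mm white plate), below the lens. Holder goes in along +x; z up. Stage: x -200 to 210, 124 wide. Rails 10 high, x -100 to 35, inner faces y +-42. Stop bar's near face x = 35: a holder touching it has its stone under the lens. Lens barrel 58 dia., lower face 68 above the stage; head 100 deep from 140 up, front x = -45; pillar x = 165 (mm).
- other: The other loose holder, same grey plate and tab, but with three small pebbles (13 mm) in place of the large stone; not to be moved. Origin: centre of the plate's underside, tab 80 mm towards -x, pebbles 67 mm towards +x; z up.
Mind the look-alikes: they are no part of the job. Leave any pink or purple look-alike of the part that bears grip alone.

How it is judged:
At the end, for the whole second after the job is handed in: The large stone's foot is within 20 mm of the lens axis, its holder lying flat on the stage (within 5 mm of the surface and 0.1 rad of level) between the rails, tab on the open side, in line with the stage within 10 degrees (horizontal distance between stone and scope below 0.02 m and z of stone in the frame of scope below 0.013 m and angle between grip's own z axis and vertical below 0.1 rad and angle between the x axis of grip and the x axis of scope, either way round below 0.175 rad and x of grip in the frame of scope below -0.1 m); the robot touches nothing.
It fails at once if the microscope's head, lens or pillar is knocked (more than 10 N) (contact force between scope and anything else above 10 N).
It fails at once if the holder with the small pebbles is moved by more than 30 mm (distance of other from where it was at the start of the episode above 0.03 m).
It also fails if it takes over 40 s, if anything falls off the work surface, if the arm or the gripper's body presses on something with over 40 N, if the wrist force passes 120 N, or if a joint passes its speed limit or range.

### The arm

A 6-joint arm with a two-finger parallel gripper is mounted at the origin on the work surface. World frame = base frame: x ahead of the robot, y to its left, z up, the work surface at z = 0. Lengths are in m, angles in rad, forces in N, time in s.
With the tool pointing down it reaches from about 0.25 to 0.725 m from the base axis. Payload 4 kg.
Tool frame: the origin (TCP) lies midway between the tips of the shut fingers; the grasp point (between the pads) lies 19 mm behind it; x points along the fingers, y is the direction in which the jaws open and shut, and the axes are right-handed (so a half turn about x gives the same grasp; the last joint's range is limited). The gripper opens to 85 mm and grips with 20 to 120 N. Pads are 22 mm wide; open, the fingers measure 114 mm over their backs; the gripper's body (76 mm by 85 mm) begins 54 mm behind the grasp point. The pads swing forward as they close: fully open they stand 13 mm farther back than shut.
Start: joints at [-1.186, 0.241, 0.005, 1.335, 0, 1.571], TCP at [0.188, -0.463, 0.231] pointing down, gripper open.
Joint ranges: [-2.72, 2.72], [-1.05, 1.87], [-1.09, 1.28], [-1.99, 2.15], [-1.42, 1.44], [-3.14, 3.14]. Speed limits (rad/s): [2.79, 2.79, 3.14, 3.14, 3.14, 3.14].

### API

Orientations are given as a unit quaternion [x, y, z, w].
In Python, from workcell import * gives the robot as it stands.
- The arm moves only by the tool play_rows, never from a script. Its argument "plan" is a list of rows, each a list of 7 numbers: the shift along the tool's x, y, z in mm, then the turn, a rotation vector about the tool's x, y, z in rad, then the closure, from -1 (fully open) to 1 (shut). In form: [[x, y, z, rx, ry, rz, grip], ...]. A call has 1 to 20 rows; each row shifts and turns the commanded pose from where the row before left it, along the tool's axes as they then stand; what a row does not reach is not made up. A row lasts 1/12 s, in which the tool goes at most 41.7 mm and 7.16 degrees, less where a joint would pass 70% of its speed; a pose out of reach is approached as far as the arm can. A call with a gripper value outside its range is refused whole. The fingers move at their own pace and stop on an object; the grip force is fixed at half the most. Time passes only in rows, so rows that do not move let the fingers close. It gives the time, the measured TCP pose, the force and the opening at its end, in the units of the state.
- get_obs(): the state, without advancing time (a new reading comes with each control period).
- camera(name): name is "scene" or "top" or "wrist"; returns a dict with "frame" (480x640x3 uint8, red, green, blue), "depth" (480x640 float32, m along the optical axis (not along the pixel's ray), 0 where there is no reading), "fx", "fy", "cx", "cy" (pixels), "distortion" ([k1, k2, p1, p2, k3] as OpenCV has them; the pictures are not rectified), "camera_from_world" (4x4, takes a point from world to camera coordinates). Camera axes: x right, y up, looking along -z (the intrinsics and any distortion apply to the point x, -y, -z); pixel columns grow to the right and rows downward; lengths in m; the calibration is good to about 2 mm. A picture is of the moment at which its call begins.
- job_done(): hands the job in, once; it reports no verdict.
Trained networks look in a picture, given as the dict that the camera call returned (one of the last four; its "shot" number tells which), for a name from the list of things; names that differ only in an ending like _2 or _b are one class to them, and where a whole thing is asked for, a point or a joint stands for the part that bears it (a point fixed in the world has none). Each returns a list of dicts, best first, with "confidence" (0 to 1); they miss things now and then, are a little off and sometimes report something else, mostly with a low value. They report only what shows in the picture. A call takes as long as a camera call. They do not tell look-alikes from the thing itself.
- search_frame(thing, picture): "centre" ([x, y, z] in m, in world coordinates, good to about 4 mm: the middle of the surface that is visible of it).
- pinpoint(thing, picture): "centre" ([x, y, z] in m, in world coordinates, good to about 4 mm: a listed point, or the origin of a listed thing).
The state is a dict: "clock": time; "joint_pos": joint angles; "joint_vel": joint speeds; "tau": joint torques, N m; "eef_pos": TCP position; "tool_rot": TCP orientation; "ft_force": force on the tool from outside, world axes, zero at the start; "ft_torque": the same for the moment, N m; "grip_width": finger opening in m.
Only numpy, scipy, OpenCV 4.12 (cv2) and the standard library are available. Lean on these libraries where they do the work, as an engineer would, in place of code of your own. Each camera call takes 0.05 s, during which the arm holds its last target. There are 200 camera calls.

## Working session

There is one attempt and no reset: what is moved stays moved. The work goes in short steps, Python scripts to look and compute and a tool call to move; the robot and the scene stay as the last step left them, time stands still between calls to the robot, and variables do not carry over. Pictures are saved under pics/ and viewed, about 8 in all and at most 12, crops included, and the job is handed in when it is done.

Besides the shell and the picture viewer there is one more tool, called after "Call:" as name(argument=value, ...), one argument or row to a line, values as JSON. play_rows: Moves the arm, as the interface text tells. Its arguments: {"type":"object","properties":{"plan":{"type":"array","items":{"type":"array","items":{"type":"number"}}}},"required":["plan"]}

```bash
mkdir -p pics; ls; python3 - <<'E'
from workcell import *
import cv2
print(get_obs())
for c in ("scene","top"):
    p=camera(c); cv2.imwrite(f"pics/{c}0.png",p["frame"][:,:,::-1])
    for t in ("grip","stone","scope","other"):
        print(c,t,[(r["centre"],r["confidence"]) for r in pinpoint(t,p)])
    print(c,"frame grip",[(r["centre"],r["confidence"]) for r in search_frame("grip",p)])
E
```

```text
pics
{'clock': 0.0, 'joint_pos': array([-1.18602315e+00,  2.41456822e-01,  3.70937912e-03,  1.33516169e+00,
        7.56280501e-06,  1.57081900e+00]), 'joint_vel': array([ 4.80863192e-04, -1.35679393e-03, -2.89774797e-04, -5.28709667e-05,
       -1.18123273e-03, -8.72693104e-04]), 'tau': array([ 7.55815745e-05, -3.72320223e+01,  2.52407652e+01,  1.70721748e-02,
       -7.98132334e-06, -6.96140489e-06]), 'eef_pos': array([ 0.18744212, -0.46286196,  0.23038537]), 'tool_rot': array([-0.6939221 , -0.135926  ,  0.69420252, -0.13445856]), 'ft_force': array([ 0.99081481,  0.476988  , -0.37009144]), 'ft_torque': array([ 0.00326811,  0.04961086, -0.0140897 ]), 'grip_width': 0.08536056863376355}
scene grip [([0.1835, -0.2126, 0.0319], 0.96), ([0.4449, -0.2609, 0.0265], 0.84), ([0.855, -0.274, 0.0308], 0.83)]
scene stone [([0.3079, -0.2966, 0.0092], 0.88), ([0.7116, -0.2849, 0.01], 0.66)]
scene scope []
scene other [([0.5838, 0.2741, 0.0015], 0.85)]
scene frame grip [([0.8471, -0.2681, 0.0101], 0.59), ([0.2477, -0.2489, 0.0078], 0.58)]
top grip [([0.1891, -0.2107, 0.0332], 0.95), ([0.4409, -0.2618, 0.032], 0.89), ([0.8607, -0.2729, 0.0354], 0.8), ([0.5864, 0.2716, 0.0032], 0.32)]
top stone [([0.3079, -0.2991, 0.0093], 0.93), ([0.7073, -0.2876, 0.0098], 0.78), ([0.5892, -0.2383, 0.0122], 0.73)]
top scope [([0.7144, -0.0357, 0.0065], 0.61)]
top other [([0.585, 0.2739, 0.0003], 0.89)]
top frame grip [([0.519, -0.2497, 0.0061], 0.92), ([0.7795, -0.2725, 0.0087], 0.86), ([0.2544, -0.2533, 0.0102], 0.65)]
```

View pics/top0.png

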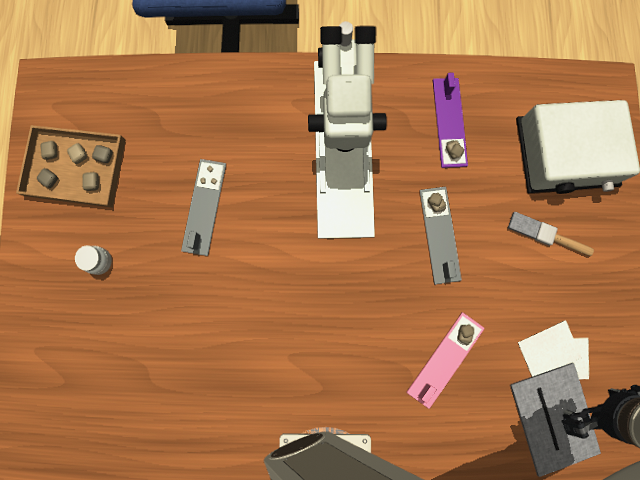

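View pics/scene0.png

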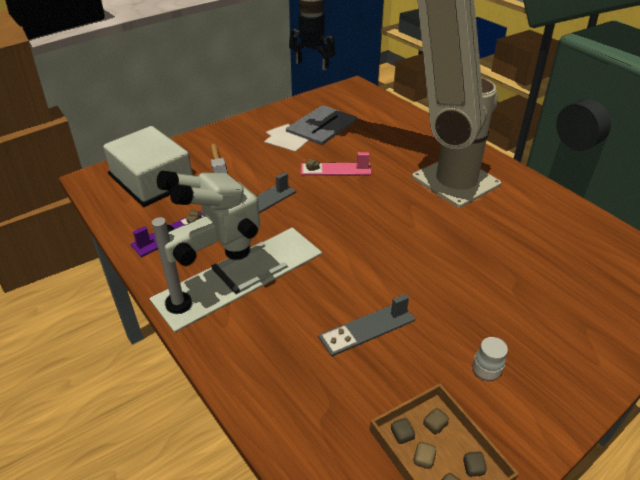

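Top view: three holders carry a large stone. They are grey at (440,235), purple at (450,120) and pink at (445,360). The grey holder at (205,207) has three pebbles. The grey one at (440,235) fits the description. I'll confirm it in a crop and measure the stage in a rectified view.

```bash
cat > h.py <<'E'
from workcell import *
import cv2, numpy as np
from scipy.spatial.transform import Rotation as R
def K(p): return np.array([[p["fx"],0,p["cx"]],[0,p["fy"],p["cy"]],[0,0,1.]])
def proj(p,P):
    P=np.atleast_2d(P); M=p["camera_from_world"]; c=P@M[:3,:3].T+M[:3,3]
    c=c*[1,-1,-1]
    return cv2.projectPoints(c,np.zeros(3),np.zeros(3),K(p),np.array(p["distortion"]))[0][:,0]
def ortho(p,x0,x1,y0,y1,z,s=1000):
    # image: rows downward = x decreasing, cols right = y decreasing
    xs=np.arange(x1,x0,-1/s); ys=np.arange(y1,y0,-1/s)
    X,Y=np.meshgrid(xs,ys,indexing="ij")
    q=proj(p,np.c_[X.ravel(),Y.ravel(),np.full(X.size,z)]).reshape(*X.shape,2).astype(np.float32)
    return cv2.remap(p["frame"],q,None,cv2.INTER_LINEAR)
E
python3 - <<'E'
from h import *
p=camera("top")
a=ortho(p,.40,.90,-.35,.1,.008)
cv2.imwrite("pics/orth.png",cv2.resize(a[:,:,::-1],None,fx=1.2,fy=1.2))
# white stage edges
for x in np.arange(.51,.66,.02):
    r=a[int((.90-x)*1000)].astype(int); w=(r.min(1)>150)
    i=np.where(w[:250])[0]
    print(round(x,2), .1-i.min()/1000 if len(i) else None, .1-i.max()/1000 if len(i) else None)
for y in (0.0,-.02,-.04,-.06,-.08):
    c=a[:,int((.1-y)*1000)].astype(int); i=np.where(c.min(1)>150)[0]; print(y,.9-i.max()/1000)
# grey holder edges by hsv
g=ortho(p,.40,.90,-.35,.1,.008); hsv=cv2.cvtColor(g,cv2.COLOR_RGB2HSV)
m=((hsv[...,1]<60)).astype(np.uint8); m[:,:280]=0; m[:200]=0
n,l,s,c=cv2.connectedComponentsWithStats(m); k=1+s[1:,4].argmax()
q=cv2.minAreaRect(np.argwhere(l==k)[:,::-1].astype(np.float32)); print(q,"centre",.9-q[0][1]/1000,.1-q[0][0]/1000)
print(R.from_quat(get_obs()["tool_rot"]).as_matrix().round(3))
for t in("grip","stone","scope"):print(t,[(r["centre"],r["confidence"]) for r in pinpoint(t,p)])
E
```

```text
0.51 None None
0.53 0.018000000000000002 -0.10399999999999998
0.55 0.018000000000000002 -0.10300000000000001
0.57 0.019000000000000003 -0.10300000000000001
0.59 0.020000000000000004 -0.10200000000000001
0.61 0.020000000000000004 -0.10200000000000001
0.63 0.020000000000000004 -0.10200000000000001
0.65 0.021000000000000005 -0.101
0.0 0.515
-0.02 0.515
-0.04 0.515
-0.06 0.516
-0.08 0.517
((349.52001953125, 378.1400146484375), (209.72784423828125, 60.38691329956055), 81.8698959350586) centre 0.5218599853515625 -0.24952001953125
[[-0.     0.375 -0.927]
 [-0.    -0.927 -0.375]
 [-1.     0.     0.   ]]
grip [([0.4403, -0.2585, 0.031], 0.83), ([0.1881, -0.2074, 0.0349], 0.59), ([0.8588, -0.2693, 0.0304], 0.56)]
stone [([0.3087, -0.2991, 0.0082], 0.79), ([0.5881, -0.239, 0.0101], 0.71), ([0.708, -0.285, 0.0052], 0.59)]
scope [([0.7163, -0.037, 0.0025], 0.69)]
```

View pics/orth.png

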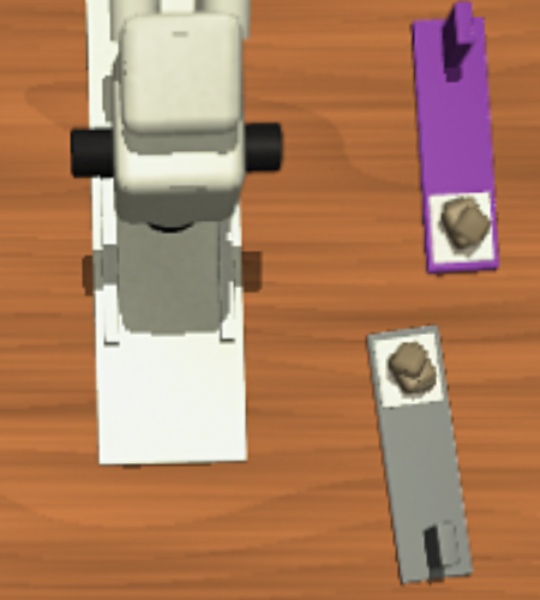

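Crop: the grey plate with one large stone on white, stone about (412,368) and tab about (445,545), is the target. The purple holder is a look-alike. Stage near edge is at x≈0.5155, centre y≈-0.043, yaw ≈0.025, so the lens axis is at about (0.7155,-0.038). That agrees with the network.

Call:
play_rows(
  plan=[
    [0,0,0,0.121,0,0,-1],
    [0,0,0,0.121,0,0,-1],
    [10,-16.5,-28,0,0,0,-1],
    [10,-16.5,-28,0,0,0,-1],
    [10,-16.5,-28,0,0,0,-1],
    [10,-16.5,-28,0,0,0,-1],
    [10,-16.5,-28,0,0,0,-1],
    [10,-16.5,-28,0,0,0,-1],
    [10,-16.5,-28,0,0,0,-1],
    [10,-16.5,-28,0,0,0,-1],
    [10,-16.5,-28,0,0,0,-1],
    [10,-16.5,-28,0,0,0,-1],
    [0,0,0,0,0,0,-1],
    [0,0,0,0,0,0,-1],
    [0,0,0,0,0,0,-1],
  ],
)

```text
clock: 2.05
eef_pos: [0.4411, -0.2603, 0.1313]
tool_rot: [-0.705, -0.051, 0.706, -0.051]
ft_force: [0.4, 0.0, -0.0]
grip_width: 0.0853
```

```bash
python3 - <<'E'
from h import *
o=get_obs();M=R.from_quat(o["tool_rot"]).as_matrix()
print(o["eef_pos"],M.round(3),o["ft_force"])
p=camera("wrist"); im=p["frame"][:,:,::-1].copy()
for t in("grip","stone"):
    for r in pinpoint(t,p):
        print(t,r["centre"],r["confidence"])
e=o["eef_pos"]
for z,c in((0.058,(0,255,0)),(0.018,(0,0,255))):
    u=proj(p,[[e[0],e[1],z]])[0]; cv2.circle(im,tuple(int(v) for v in u),4,c,-1)
cv2.imwrite("pics/w1.png",im)
E
```

```text
[ 0.44110137 -0.26033051  0.13132648] [[-0.001  0.143 -0.99 ]
 [-0.    -0.99  -0.143]
 [-1.     0.     0.001]] [ 0.38470523  0.02611592 -0.01511908]
grip [0.4422, -0.2552, 0.034] 0.85
stone [0.3072, -0.2962, 0.0085] 0.77
stone [0.5928, -0.2376, 0.0091] 0.57
```

View pics/w1.png

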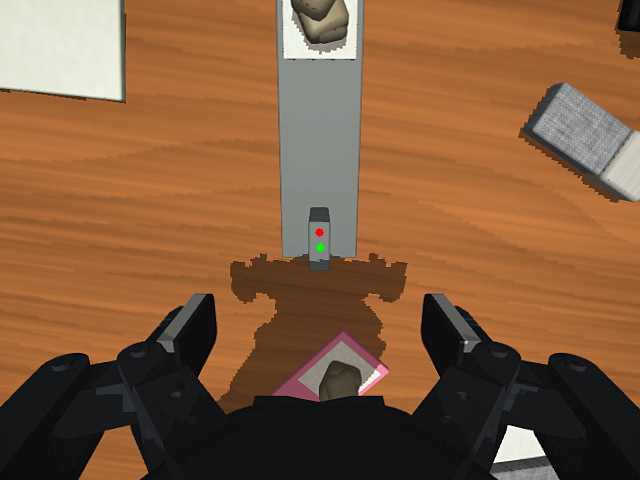

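The tab top spans about (309–330, 222–268), and the predicted tool axis (green, 319,247) is at its centre and aligned. Next I descend and close.

Call:
play_rows(
  plan=[
    [25,0,0,0,0,0,-1],
    [25,0,0,0,0,0,-1],
    [25,0,0,0,0,0,-1],
    [20,0,0,0,0,0,-1],
    [12,0,0,0,0,0,-1],
    [6,0,0,0,0,0,-1],
    [0,0,0,0,0,0,-1],
    [0,0,0,0,0,0,1],
    [0,0,0,0,0,0,1],
    [0,0,0,0,0,0,1],
    [0,0,0,0,0,0,1],
    [0,0,0,0,0,0,1],
    [0,0,0,0,0,0,1],
    [0,0,0,0,0,0,1],
    [0,0,0,0,0,0,1],
    [0,0,0,0,0,0,1],
    [0,0,0,0,0,0,1],
  ],
)

```text
clock: 3.62
eef_pos: [0.4419, -0.2606, 0.0189]
tool_rot: [0.706, 0.05, -0.705, 0.051]
ft_force: [-0.3, 0.4, 4.9]
grip_width: 0.0131
```

Call:
play_rows(
  plan=[
    [-10,0,0,0,0,0,1],
    [-15,0,0,0,0,0,1],
    [-15,0,0,0,0,0,1],
    [0,0,0,0.058,0,0,1],
    [0,0,0,0.059,0,0,1],
    [0,-10,1,0,0,0,1],
    [0,-18,1,0,0,0,1],
    [0,-20,1,0,0,0,1],
    [0,-20,1,0,0,0,1],
    [0,-20,1,0,0,0,1],
    [0,-20,1,0,0,0,1],
    [0,-20,1,0,0,0,1],
    [0,-20,1,0,0,0,1],
    [0,-20,1,0,0,0,1],
    [0,-20,1,0,0,0,1],
    [0,-18,0.5,0,0,0,1],
    [0,-10,0,0,0,0,1],
    [0,0,0,0,0,0,1],
    [0,0,0,0,0,0,1],
    [0,0,0,0,0,0,1],
  ],
)

```text
clock: 5.28
eef_pos: [0.4253, -0.0451, 0.0583]
tool_rot: [-0.707, -0.009, 0.707, -0.009]
ft_force: [0.0, 0.1, -1.8]
grip_width: 0.0134
```

```bash
python3 - <<'E'
from h import *
o=get_obs();M=R.from_quat(o["tool_rot"]).as_matrix()
print(o["eef_pos"],M.round(3),o["ft_force"],o["grip_width"])
p=camera("top"); a=p["frame"][:,:,::-1]
w=camera("wrist"); 
cv2.imwrite("pics/c2.png",np.hstack([cv2.resize(a[30:330,240:480],(400,500)),cv2.resize(w["frame"][:,:,::-1],(400,500))]))
for n,q in(("t",p),("w",w)):
  for t in("grip","stone","scope"):
    for r in pinpoint(t,q): print(n,t,r["centre"],r["confidence"])
E
```

```text
[ 0.42530507 -0.04505099  0.05831559] [[-0.     0.026 -1.   ]
 [-0.    -1.    -0.026]
 [-1.     0.     0.   ]] [ 0.03904355  0.06218661 -1.83180826] 0.013361881998570862
t grip [0.8593, -0.2742, 0.0312] 0.69
t grip [0.1924, -0.2074, 0.0359] 0.6
t stone [0.3085, -0.2997, 0.01] 0.93
t stone [0.5722, -0.0377, 0.0485] 0.74
t stone [0.7054, -0.2879, 0.0069] 0.57
t scope [0.7173, -0.0366, 0.0097] 0.78
w grip [0.4242, -0.0434, 0.0709] 0.83
```

View pics/c2.png

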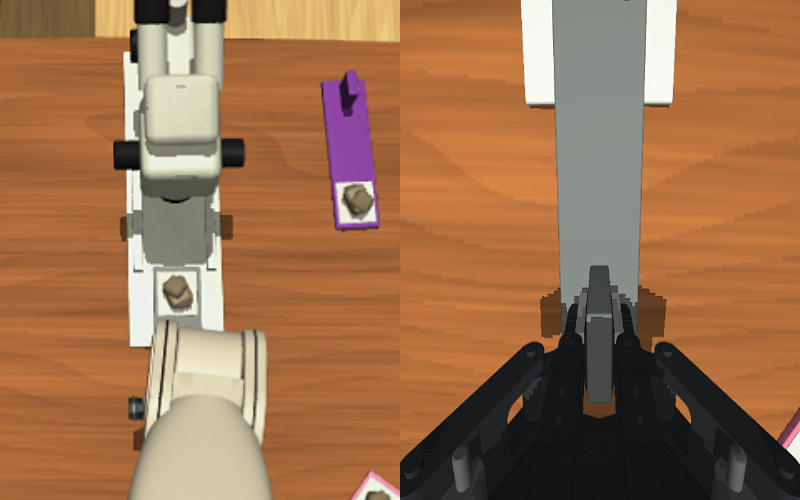

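```bash
python3 - <<'E'
from h import *
w=camera("wrist");print((np.linalg.inv(w["camera_from_world"])[:3,3]-get_obs()["eef_pos"]).round(3))
E
```

```text
[0.068 0.003 0.143]
```

Call:
play_rows(
  plan=[
    [10,0,0,0,0,0,1],
    [10,0,0,0,0,0,1],
    [8,0,0,0,0,0,1],
    [0,0,-5,0,0,0,1],
    [0,0,-10,0,0,0,1],
    [0,0,-10,0,0,0,1],
    [0,0,-10,0,0,0,1],
    [0,0,-5,0,0,0,1],
    [0,0,0,0,0,0,1],
    [0,0,0,0,0,0,1],
  ],
)

```text
clock: 6.57
eef_pos: [0.4658, -0.0436, 0.0305]
tool_rot: [0.707, 0.009, -0.707, 0.009]
ft_force: [-0.7, -0.9, -0.8]
grip_width: 0.0133
```

Call:
play_rows(
  plan=[
    [0,0,-6,0,0,0,1],
    [0,0,-10,0,0,0,1],
    [0,0,-10,0,0,0,1],
    [0,0,-10,0,0,0,1],
    [0,0,-10,0,0,0,1],
    [0,0,-10,0,0,0,1],
    [0,0,-10,0,0,0,1],
    [0,0,-8,0,0,0,1],
    [0,0,-5,0,0,0,1],
    [0,0,-3,0,0,0,1],
    [0,0,0,0,0,0,1],
    [0,0,0,0,0,0,1],
  ],
)

```text
clock: 7.57
eef_pos: [0.5468, -0.0414, 0.0301]
tool_rot: [-0.707, -0.009, 0.707, -0.009]
ft_force: [-0.7, -0.6, -1.4]
grip_width: 0.0132
```

```bash
python3 - <<'E'
from h import *
p=camera("scene"); w=camera("wrist")
cv2.imwrite("pics/c3.png",np.hstack([cv2.resize(p["frame"][130:350,120:340,::-1],(400,400)),cv2.resize(w["frame"][:,:,::-1],(400,400))]))
E
```

```text
(no output)
```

View pics/c3.png

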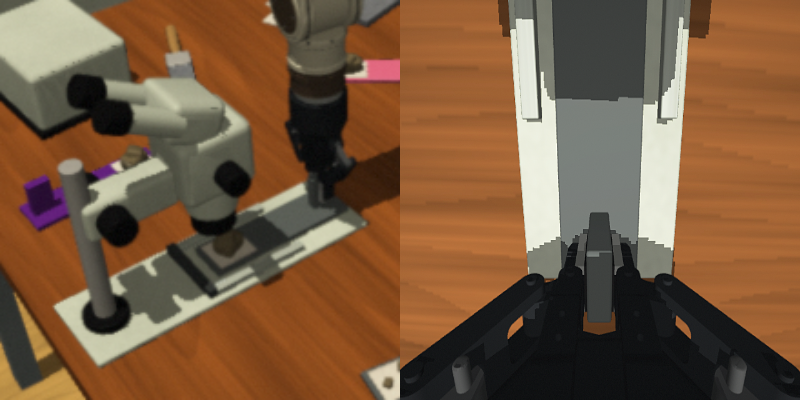

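The holder is centred between the rails (plate 558–643, rails 540/660), and a gap to the stop bar is still visible. The gripper is well clear of the head. Next I advance to just short of the stop and lower.

Call:
play_rows(
  plan=[
    [0,0,-4,0,0,0,1],
    [0,0,-4,0,0,0,1],
    [0,0,-4,0,0,0,1],
    [0,0,-3,0,0,0,1],
    [0,0,0,0,0,0,1],
    [1,0,0,0,0,0,1],
    [1,0,0,0,0,0,1],
    [1,0,0,0,0,0,1],
    [0,0,0,0,0,0,1],
    [0,0,0,0,0,0,1],
  ],
)

```text
clock: 8.5
eef_pos: [0.5621, -0.0411, 0.0273]
tool_rot: [-0.707, -0.009, 0.707, -0.009]
ft_force: [-0.7, 0.0, -0.6]
grip_width: 0.0134
```

```bash
python3 - <<'E'
from h import *
print(get_obs()["eef_pos"],get_obs()["ft_force"])
for c in("scene","top","wrist"):
  p=camera(c)
  for t in("grip","stone"):
    for r in pinpoint(t,p): 
      if abs(r["centre"][1])<.15: print(c,t,r["centre"],r["confidence"])
  if c=="scene": cv2.imwrite("pics/c4.png",cv2.resize(p["frame"][180:340,130:350,::-1],(770,560),interpolation=cv2.INTER_CUBIC))
E
```

```text
[ 0.56211689 -0.04105979  0.02727171] [-0.73265632  0.01968983 -0.56701052]
scene grip [0.5625, -0.0444, 0.0332] 0.78
scene stone [0.7141, -0.0398, 0.017] 0.75
wrist grip [0.5603, -0.0368, 0.0381] 0.63
```

View pics/c4.png

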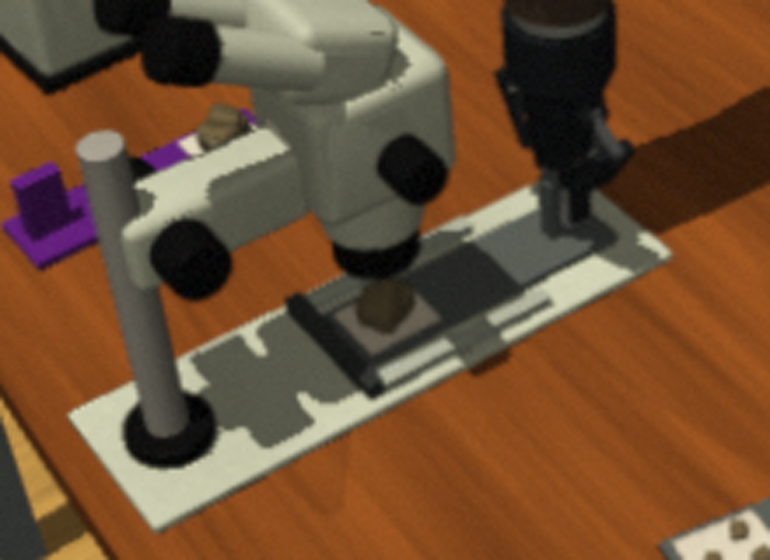

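Stone under the lens, front edge practically at the stop bar (about 345,340). Next: settle the last millimetre, release, back out along the tab, then up.

Call:
play_rows(
  plan=[
    [0.7,0,0,0,0,0,1],
    [0,0,0,0,0,0,1],
    [0,0,0,0,0,0,0.3],
    [0,0,0,0,0,0,-0.3],
    [0,0,0,0,0,0,-1],
    [0,0,0,0,0,0,-1],
    [0,0,0,0,0,0,-1],
    [0,0,0,0,0,0,-1],
    [0,0,0,0,0,0,-1],
    [0,0,0,0,0,0,-1],
    [-10,0,0,0,0,0,-1],
    [-10,0,15,0,0,0,-1],
    [-15,0,20,0,0,0,-1],
    [-20,0,20,0,0,0,-1],
    [-25,0,20,0,0,0,-1],
    [-25,0,20,0,0,0,-1],
    [-25,0,20,0,0,0,-1],
    [-15,0,10,0,0,0,-1],
    [0,0,0,0,0,0,-1],
    [0,0,0,0,0,0,-1],
  ],
)

```text
clock: 10.62
eef_pos: [0.4381, -0.0444, 0.1734]
tool_rot: [0.709, 0.009, -0.706, 0.009]
ft_force: [-0.3, 0.3, -0.1]
grip_width: 0.0851
```

```bash
python3 - <<'E'
from h import *
print(get_obs()["eef_pos"],get_obs()["ft_force"])
for c in("scene","wrist","top"):
  p=camera(c)
  for t in("grip","stone","scope","other"):
    for r in pinpoint(t,p): 
      if abs(r["centre"][1])<.15 or t=="other": print(c,t,r["centre"],r["confidence"])
  if c=="scene": a=cv2.resize(p["frame"][180:340,130:350,::-1],(400,400),interpolation=cv2.INTER_CUBIC)
  if c=="wrist": cv2.imwrite("pics/c5.png",np.hstack([a,cv2.resize(p["frame"][:,:,::-1],(400,400))]))
E
```

```text
[ 0.43809441 -0.04443984  0.17335093] [-0.28094295  0.29527056 -0.11137623]
scene grip [0.5652, -0.0417, 0.0364] 0.81
scene stone [0.714, -0.0379, 0.016] 0.92
scene scope [0.7135, -0.0398, 0.0152] 0.44
scene other [0.5826, 0.2729, -0.001] 0.8
wrist grip [0.5613, -0.0382, 0.0433] 0.9
wrist stone [0.56, -0.0385, 0.0429] 0.47
top stone [0.7103, -0.0352, 0.0183] 0.89
top scope [0.7164, -0.0351, 0.0086] 0.56
top other [0.585, 0.2683, -0.0012] 0.61
```

View pics/c5.png

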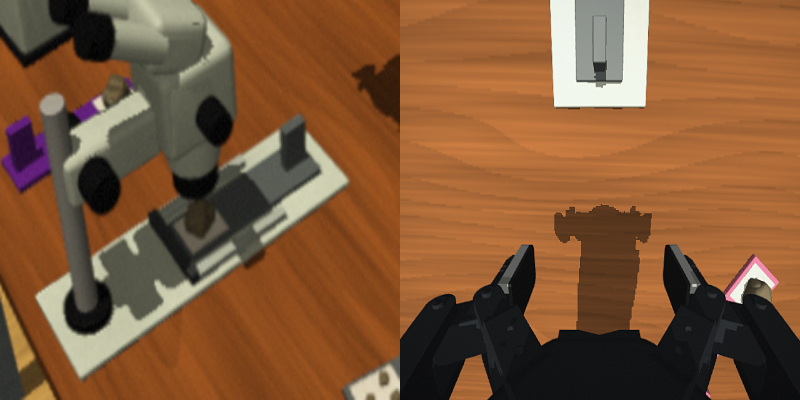

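The holder lies flat and aligned between the rails, the stone at about (200,215) is under the lens, and the gripper is clear. I'm handing in.

```bash
python3 -c "
from workcell import *
print(job_done())"
```

```text
the job is handed in; nothing more can be done
None
```

I gripped the grey holder with the large stone by its tab and carried it over to the stage. I slid it between the rails to just short of the end stop, set it down, released it and backed the gripper clear. The job was handed in at about 11 s of the 40 s allowed.

My last checks:
- **Stone position:** the networks put the stone at (0.714, -0.038) from the scene camera and (0.710, -0.035) from the top camera. I measured the lens axis at about (0.7155, -0.038), so the stone is roughly 2–6 mm off against the 20 mm limit.
- **Holder:** in the pictures it lies flat, in line with the stage, tab on the open side. I did not measure its tilt or height separately.
- **Other holder:** the networks still find the pebble holder within 6 mm of its first reading, close to their own accuracy of about 4 mm.
- **Contacts:** after each move the force at the wrist read 5 N or less, and I saw no contact with the microscope.

One check disagreed. The wrist camera reported a "stone" at the tab's position with low confidence (0.47). I took it as a false detection, since the other two cameras agree.

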